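# Change of punch: stow the used one, show the thickest to the inspection camera

### The arm

A 6-joint arm with a two-finger parallel gripper is mounted at the origin on the work surface. World frame = base frame: x ahead of the robot, y to its left, z up, the work surface at z = 0. Lengths are in mm, angles in rad, forces in N, time in s.
With the tool pointing down it reaches from about 300 to 875 mm from the base axis. Payload 6.4 kg.
Tool frame: the origin (TCP) lies midway between the tips of the shut fingers; the grasp point (between the pads) lies 19 mm behind it; z points along the fingers, y is the line along which they close (so a half turn about z gives the same grasp; the last joint's range is limited). The gripper opens to 85 mm and grips with 20 to 120 N. Pads are 22 mm wide; open, the fingers measure 114 mm over their backs; the gripper's body (76 mm by 85 mm) begins 54 mm behind the grasp point. The pads swing forward as they close: fully open they stand 13 mm farther back than shut.
Start: joints at [1.008, 0.181, 1.607, -0, 1.354, -0.206], TCP at [200.824, 538.805, 231.288] pointing down, gripper open.
Joint ranges: [-2.99, 2.99], [-0.89, 2.07], [0.3, 2.58], [-1.14, 4.28], [0, 2.63], [-3.12, 3.12]. Speed limits (rad/s): [2.57, 2.57, 3.01, 3.14, 3.14, 3.14].

### API

Orientations are given as a rotation vector (axis times angle).
In Python, from rig import robot gives the robot as it stands.
- The arm moves only by the shell command python3 -m pendant 'ROWS'. ROWS is JSON, one flat list of numbers, 5 for each row, row after row: the shift along the tool's x, y, z each as a share of 1000 mm, from -1 to 1, then the turn about the tool's z as a share of 0.5 rad, from -1 to 1, then the opening, from -1 (shut) to 1 (fully open). In form: [tx, ty, tz, spin, hand, tx, ty, tz, spin, hand, ...]. A call has 1 to 5 rows; each row is the pose to reach, as a shift and turn from the pose commanded when the call began, along the tool's axes at that moment; what a row does not reach only later rows make up. A row lasts 1/10 s, in which the tool goes at most 50 mm and 8.59 degrees, less where a joint would pass 70% of its speed; a pose out of reach is approached as far as the arm can. A call with a number of a shift or a turn outside -1 to 1 is refused whole. A call with a gripper value outside its range is refused whole. The fingers move at their own pace and stop on an object; the grip force is fixed at half the most. Time passes only in rows, so rows that repeat a pose let the fingers close. It gives the time, the measured TCP pose, the force, the opening and the grip force at its end, in the units of the state.
- robot.sense(): the state, without advancing time (a new reading comes with each control period).
- robot.snapshot(name): name is "side" or "top" or "wrist"; returns the picture (384x512x3 uint8, blue, green, red); there is no depth.
- robot.camera_params(name): a dict with "K" (3x3 intrinsics, pixels), "view" (4x4, takes a point from world to camera coordinates). Camera axes: x right, y down, z forward; pixel columns grow to the right and rows downward; lengths in mm; the calibration is good to about 2 mm. The wrist camera is an equidistant fisheye: a pixel r from the principal point sees the ray r / f radians off the axis. A picture is of the moment at which its call begins: read the wrist's pose just before it. camera_params takes no time and is no camera call; for the wrist camera it gives the pose at the moment of the call.
- robot.finish_job(): hands the job in; it is judged then, once.
The state is a dict: "t": time; "q": joint angles; "qvel": joint speeds; "joint_torque": joint torques, N m; "ee_pos": TCP position; "ee_rot": TCP orientation; "force": force on the tool from outside, world axes, zero at the start; "wrist_torque": the same for the moment, N m; "gripper_width": opening from 0.0 (shut) to 1.0 (fully open); "grip_force": force on a finger pad.
Only numpy, scipy, OpenCV 4.12 (cv2) and the standard library are available. Lean on these libraries where they do the work, as an engineer would, in place of code of your own. Each camera call takes 0.05 s, during which the arm holds its last target. There are 200 camera calls.

### The job

I am done with the punch standing in the punching guide: put it back, cutting end down, right to the bottom of the free hole in the wooden stand, and let go of it. Then draw the thickest punch out of the stand and hold it up to the inspection camera so I can check its edge: the centre of the cutting end on the camera's line of sight about 60 mm from the front glass and facing it, the punch in line with that line of sight. Finish while still holding it there, steady and in the air, without touching the camera, and leave the other punches, the jar, the shoe last and the hammer as they are.

Things in the scene. Friction and masses are not known exactly. Their poses are not given: they have to be found in the camera images.
- used_punch: turned steel punch, 120 mm long: the lower 45 mm is a 12 mm thick stem ending in the cutting edge, the upper 75 mm a cylindrical shank 16 mm thick. Origin at the centre of the cutting end, z along the punch towards the striking head. About .12 kg. In use: stands cutting end down in the punching guide, cutting end 27 mm and head 147 mm above the bench
- thick_punch: turned steel punch, 120 mm long: the lower 45 mm is a 12 mm thick stem ending in the cutting edge, the upper 75 mm a cylindrical shank 24 mm thick. Origin at the centre of the cutting end, z along the punch towards the striking head. About .2 kg. The thickest. Starts cutting end down in one of the stand's holes (which one varies), head 135 mm above the bench
- mid_punch: turned steel punch, 120 mm long: the lower 45 mm is a 12 mm thick stem ending in the cutting edge, the upper 75 mm a cylindrical shank 17 mm thick. Origin at the centre of the cutting end, z along the punch towards the striking head. About .13 kg. Starts cutting end down in one of the stand's holes (which one varies); to be left there
- thin_punch: turned steel punch, 120 mm long: the lower 45 mm is a 12 mm thick stem ending in the cutting edge, the upper 75 mm a cylindrical shank 14 mm thick. Origin at the centre of the cutting end, z along the punch towards the striking head. About .1 kg. Starts cutting end down in one of the stand's holes (which one varies); to be left there
- stand: light wooden block, 70 x 230 x 50 mm high, fixed, with four holes in a row along its y axis at y = -82.5, -27.5, 27.5, 82.5 mm (x = 0): 14 mm wide, 35 mm deep, slightly chamfered, floor 15 mm above the bench. A punch standing in one shows its shank and 10 mm of stem. Three hold punches, one is free. Origin at the centre of its underside, z up
- washer: thin flat tan cork ring, 24 mm across and 1 mm thick, glued round the mouth of the free hole of the stand. Origin on the hole's axis, in the stand's top face, 50 mm above the bench. Only the free hole has it
- guide: punching guide, fixed: aluminium block 60 x 60 x 50 mm high on a white plastic board 140 x 110 x 12 mm, with one upright hole at its centre, 14 mm in diameter, 35 mm deep, mouth 62 mm above the bench. Origin at the centre of the board's underside, z up
- camera_stand: stand of the inspection camera, fixed: dark round foot 110 mm across with a thin post, carrying the camera. Origin at the centre of the foot's underside, z up, its -x side is the side to which the camera leans and looks
- camera: inspection camera, a black tube 42 mm in diameter and 80 mm long with an aluminium collar 50 mm across at its front, fixed on its stand. It looks obliquely up, 35 degrees from vertical, roughly towards the robot. Origin at the centre of the front glass, 160 mm above the bench; z is the line of sight, pointing out of the lens
- jar: glass jar with steel lid, 68 mm across, 100 mm high, standing on the bench; a bystander. Origin under its centre
- last: wooden shoe last on a black sole plate, 250 mm long along its x axis, about 70 mm wide and 115 mm high; a bystander lying behind the guide. Origin under its centre
- hammer: hammer, 260 mm long, lying on the bench; a bystander. Origin at the underside

How it is judged:
By the outcome, as a careful person would: the job done as asked, in the order asked, and still so for the second after the job is handed in, while the arm keeps its last pose, push and grip.
It also fails if it takes over 61 s, if anything falls off the work surface, if the arm or the gripper's body presses on something with over 40 N, if the wrist force passes 120 N, or if a joint passes its speed limit or range.

## Working session

There is one attempt and no reset: what is moved stays moved. The work goes in short steps, Python scripts to look and compute and a shell command to move; the robot and the scene stay as the last step left them, time stands still between calls to the robot, and variables do not carry over. Pictures are saved under pics/ and viewed, at most 10 in all, crops included, and the job is handed in when it is done.

```bash
ls; mkdir -p pics; python3 - <<'E'
from rig import robot
import cv2,numpy as np
for n in ("side","top","wrist"):
    p=robot.camera_params(n); im=robot.snapshot(n); cv2.imwrite(f"pics/{n}0.png",im)
    print(n,np.round(p["K"],1).tolist(),np.round(np.linalg.inv(p["view"]),3).tolist())
a=cv2.imread("pics/side0.png");b=cv2.imread("pics/top0.png")
E
```

```text
pics
side [[394.0, 0.0, 261.5], [0.0, 394.0, 191.9], [0.0, 0.0, 1.0]] [[0.963, -0.197, 0.186, 391.973], [-0.271, -0.706, 0.655, -676.354], [0.002, -0.681, -0.733, 846.935], [0.0, 0.0, 0.0, 1.0]]
top [[377.1, 0.0, 255.4], [0.0, 377.1, 183.8], [0.0, 0.0, 1.0]] [[-0.003, -0.986, 0.165, 388.973], [-1.0, 0.003, 0.001, 8.209], [-0.002, -0.165, -0.986, 1161.824], [0.0, 0.0, 0.0, 1.0]]
wrist [[297.3, 0.0, 253.1], [0.0, 297.3, 191.8], [0.0, 0.0, 1.0]] [[0.349, 0.889, 0.297, 123.895], [0.937, -0.33, -0.113, 566.714], [-0.003, 0.318, -0.948, 372.489], [0.0, 0.0, 0.0, 1.0]]
```

View pics/side0.png

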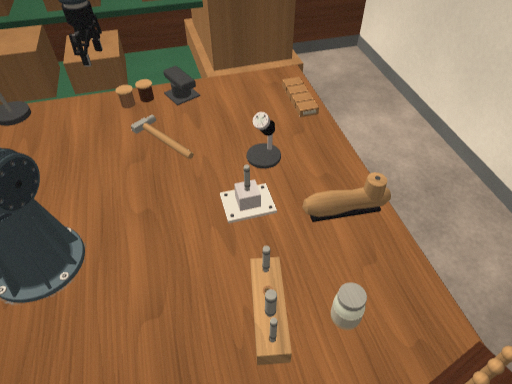

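View pics/top0.png

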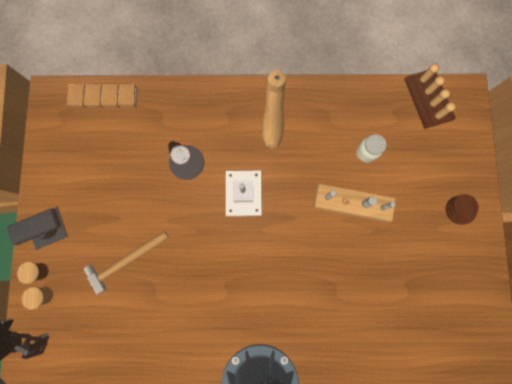

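```bash
python3 - <<'E'
import cv2,numpy as np
s=cv2.imread("pics/side0.png");t=cv2.imread("pics/top0.png")
def c(im,x,y,w,h,k): return cv2.resize(im[y:y+h,x:x+w],None,fx=k,fy=k,interpolation=cv2.INTER_CUBIC)
A=np.hstack([c(t,160,140,75,50,5),c(t,312,180,85,50,5)])   # 375+425 x250
B=np.hstack([c(s,215,105,80,116,3),c(s,245,240,50,116,3),c(t,222,165,45,58,6)])
C=np.zeros((600,800,3),np.uint8);C[:250,:800]=A;C[250:250+B.shape[0],:B.shape[1]]=B[:,:800]
cv2.imwrite("pics/c1.png",C);print(B.shape)
E
```

```text
(348, 660, 3)
```

View pics/c1.png

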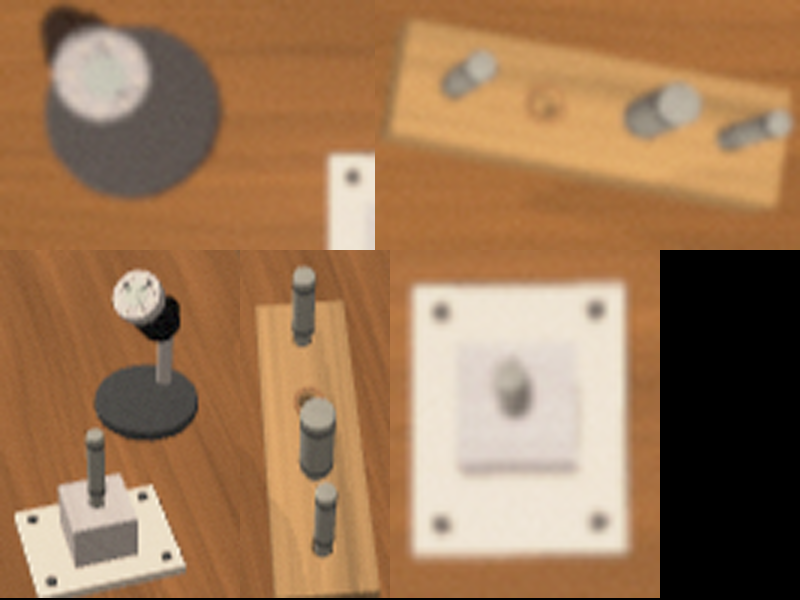

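```bash
cat > h.py <<'E'
import numpy as np
from rig import robot
P={n:robot.camera_params(n) for n in ("side","top")}
def ray(n,u,v,p=None):
    p=p or P[n];V=np.linalg.inv(p["view"]);K=p["K"]
    d=np.array([(u-K[0][2])/K[0][0],(v-K[1][2])/K[1][1],1.])
    if n=="wrist":
        r=np.hypot(d[0],d[1]);d=np.array([d[0]/r*np.sin(r),d[1]/r*np.sin(r),np.cos(r)])
    return V[:3,3],V[:3,:3]@(d/np.linalg.norm(d))
def atz(n,u,v,z,p=None):
    o,d=ray(n,u,v,p);return o+d*(z-o[2])/d[2]
def tri(rs):
    A=sum(np.eye(3)-np.outer(d,d) for o,d in rs);b=sum((np.eye(3)-np.outer(d,d))@o for o,d in rs);return np.linalg.solve(A,b)
def proj(n,X,p=None):
    p=p or P[n];c=p["view"][:3,:3]@X+p["view"][:3,3];K=p["K"]
    if n=="wrist":
        r=np.hypot(c[0],c[1]);th=np.arctan2(r,c[2]);return np.array([K[0][2]+K[0][0]*th*c[0]/r,K[1][2]+K[1][1]*th*c[1]/r])
    return np.array([K[0][0]*c[0]/c[2]+K[0][2],K[1][1]*c[1]/c[2]+K[1][2]])
def uc(X,Y,x0,y0,ox,oy,k): return x0+(X-ox+.5)/k-.5, y0+(Y-oy+.5)/k-.5
E
python3 - <<'E'
from h import *
np.set_printoptions(precision=1,suppress=True)
ts=lambda X,Y:uc(X,Y,312,180,375,0,5)
tc=lambda X,Y:uc(X,Y,160,140,0,0,5)
tg=lambda X,Y:uc(X,Y,222,165,390,250,6)
sl=lambda X,Y:uc(X,Y,215,105,0,250,3)
ss=lambda X,Y:uc(X,Y,245,240,240,250,3)
print("washer",atz("top",*ts(546,103),51), atz("side",*ss(309,401),51))
for a,b in (((482,66),(304,273)),((679,104),(318,411)),((778,123),(327,491))):
    print("head",atz("top",*ts(*a),135),atz("side",*ss(*b),135))
print("used",atz("top",*tg(511,372),147),atz("side",*sl(95,435),147))
print("board",np.mean([atz("top",*tg(*q),12) for q in ((412,283),(626,281),(629,553),(414,556))],0))
print("glass",atz("top",*tc(101,74),160),atz("side",*sl(137,297),160))
print("foot",atz("top",*tc(134,111.5),10),atz("side",*sl(146.5,401),10))
g=(atz("top",*tc(101,74),160)+atz("side",*sl(137,297),160))/2
for az in range(130,271,20):
    a=np.radians(az);zc=np.array([np.sin(.6109)*np.cos(a),np.sin(.6109)*np.sin(a),np.cos(.6109)])
    T=g-80*zc;print(az,(proj("top",T)-[160,140])*5+2,(proj("side",T)-[215,105])*3+[0,250])
E
```

```text
washer [ 525.  -258.4   51. ] [ 526.  -257.4   51. ]
head [ 535.3 -203.9  135. ] [ 537.4 -201.6  135. ]
head [ 514.  -311.1  135. ] [ 515.6 -310.3  135. ]
head [ 503.3 -364.6  135. ] [ 505.1 -365.2  135. ]
used [556.1  46.5 147. ] [556.4  46.3 147. ]
board [554.9  46.8  12. ]
glass [638.9 215.5 160. ] [639.  207.6 160. ]
foot [652.1 225.1  10. ] [653.9 223.8  10. ]
130 [192.   51.7] [173.4 364. ]
150 [171.5  34.7] [179.8 354.5]
170 [146.1  25.7] [180.6 344.3]
190 [118.8  25.8] [175.9 334.6]
210 [92.9 34.9] [166.5 326.6]
230 [71.4 52. ] [153.5 321. ]
250 [57.  75.1] [138.3 318.6]
270 [ 51.3 101.5] [122.8 319.6]
```

```bash
cat >> h.py <<'E'
from scipy.spatial.transform import Rotation as Ro
def plan(xyz,yaw=None):
    """yaw: desired world azimuth (deg) of tool y (mod 180)"""
    s=robot.sense();R=Ro.from_rotvec(s["ee_rot"]).as_matrix()
    d=R.T@(np.array(xyz)-s["ee_pos"]);cur=np.degrees(np.arctan2(R[1,1],R[0,1]))
    sp=0 if yaw is None else -((yaw-cur+90)%180-90)   # tool z down: +spin lowers azimuth
    print("shift share",np.round(d/1000,4),"yaw y",round(cur,1),"spin deg",round(sp,1),"share",round(sp/28.648,3),"q",np.round(s["q"],2),"ee",np.round(s["ee_pos"],1),"F",np.round(s["force"],1),"w",round(s["gripper_width"],3),"gf",s["grip_force"],"t",round(s["t"],2))
    return d
E
python3 - <<'E'
from h import *
plan([556,46.6,231],-11.2)
print(Ro.from_rotvec(robot.sense()["ee_rot"]).as_matrix().round(3))
E
```

```text
shift share [-5.048e-01 -3.368e-01 -1.000e-04] yaw y 69.6 spin deg 80.8 share 2.819 q [ 1.01  0.18  1.61 -0.    1.35 -0.21] ee [200.6 538.4 230.6] F [-0.6 -0.3  0.1] w 0.999 gf 0.0 t 0.15
[[-0.937  0.349 -0.001]
 [ 0.349  0.937 -0.001]
 [ 0.    -0.001 -1.   ]]
```

```bash
python3 -m pendant '[-0.2,-0.134,0,0,1,-0.2,-0.134,0,0,1,-0.2,-0.134,0,0,1,-0.2,-0.134,0,0,1,-0.2,-0.134,0,0,1]' && python3 -m pendant '[-0.2,-0.134,0,0,1,-0.2,-0.134,0,0,1,-0.2,-0.134,0,0,1,-0.2,-0.134,0,0,1,-0.2,-0.134,0,0,1]' && python3 -m pendant '[-0.105,-0.069,0,1,1,-0.105,-0.069,0,1,1,-0.105,-0.069,0,1,1,-0.105,-0.069,0,1,1,-0.105,-0.069,0,1,1]' && python3 -m pendant '[0,0,0,1,1,0,0,0,1,1,0,0,0,1,1,0,0,0,1,1]' && python3 -m pendant '[0,0,0,0.819,1,0,0,0,0.819,1,0,0,0,0.819,1,0,0,0,0.819,1]'
python3 - <<'E'
from h import *
import cv2
plan([556,46.6,108],-11.2)
p=robot.camera_params("wrist");im=robot.snapshot("wrist");cv2.imwrite("pics/w1.png",im);np.save("w1.npy",np.array(p["view"]))
print(proj("wrist",np.array([556,46.6,147]),p),proj("wrist",np.array([639,212,160]),p))
E
```

```text
t: 0.65
ee_pos: [342.3, 341.3, 231.2]
ee_rot: [0.558, 3.091, -0.0]
force: [-0.1, 0.3, 1.3]
gripper_width: 0.999
grip_force: 0.0
t: 1.15
ee_pos: [483.1, 145.6, 231.2]
ee_rot: [0.559, 3.091, -0.0]
force: [0.6, 0.1, 0.1]
gripper_width: 0.997
grip_force: 0.0
t: 1.65
ee_pos: [556.4, 45.7, 230.6]
ee_rot: [-1.308, -2.855, 0.0]
force: [-0.3, -0.5, -0.2]
gripper_width: 0.998
grip_force: 0.0
t: 2.05
ee_pos: [555.8, 47.5, 231.2]
ee_rot: [-1.973, -2.444, 0.0]
force: [0.0, -0.8, -1.4]
gripper_width: 1.0
grip_force: 0.0
t: 2.45
ee_pos: [555.8, 47.5, 231.2]
ee_rot: [-2.426, -1.996, 0.0]
force: [0.7, 0.5, 0.4]
gripper_width: 1.001
grip_force: 0.0
shift share [-0.0008  0.0004  0.1232] yaw y -11.1 spin deg 0.1 share 0.004 q [-0.13  0.14  1.65  0.    1.35  0.07] ee [555.8  47.5 231.2] F [0.7 0.5 0.4] w 1.001 gf 0.0 t 2.45
[253.58186334 198.84218939] [321.97184356 -27.11843194]
```

View pics/w1.png

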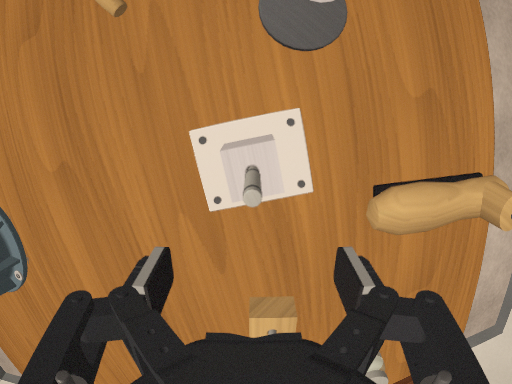

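```bash
python3 -m pendant '[-0.0005,0,0.05,0,1,-0.0005,0,0.09,0,1,-0.0005,0,0.115,0,1,-0.0005,0,0.127,0,1,-0.0005,0,0.127,0,1]' && python3 -m pendant '[0,0,0,0,-1,0,0,0,0,-1,0,0,0,0,-1,0,0,0,0,-1,0,0,0,0,-1]' && python3 -m pendant '[0,0,0,0,-1,0,0,0,0,-1,0,0,0,0,-1,0,0,0,0,-1,0,0,0,0,-1]'
```

```text
t: 3.0
ee_pos: [555.0, 46.5, 102.8]
ee_rot: [-2.423, -1.995, 0.004]
force: [-0.3, 0.1, -0.3]
gripper_width: 1.003
grip_force: 0.0
t: 3.5
ee_pos: [556.3, 46.2, 105.0]
ee_rot: [2.427, 1.994, 0.0]
force: [-4.1, 2.4, 9.2]
gripper_width: 0.176
grip_force: 58.2
t: 4.0
ee_pos: [556.1, 46.3, 105.1]
ee_rot: [-2.427, -1.994, 0.0]
force: [-3.9, 1.2, 5.2]
gripper_width: 0.172
grip_force: 58.2
```

```bash
python3 -m pendant '[0,0,-0.03,0,-1,0,0,-0.07,0,-1,0,0,-0.12,0,-1,0,0,-0.16,0,-1,0,0,-0.16,0,-1]'
python3 - <<'E'
from h import *
plan([525.6,-257.7,200],-11.2)
E
```

```text
t: 4.5
ee_pos: [559.7, 45.8, 271.6]
ee_rot: [2.42, 1.989, 0.013]
force: [0.6, 0.6, -0.2]
gripper_width: 0.17
grip_force: 59.4
shift share [-0.3044  0.0246  0.0717] yaw y -11.2 spin deg 0.0 share 0.0 q [-0.13  0.11  1.6   0.    1.41  0.07] ee [559.7  45.8 271.6] F [ 0.6  0.6 -0.2] w 0.17 gf 59.44196105003357 t 4.5
```

```bash
python3 -m pendant '[-0.2,0.019,0,0,-1,-0.2,0.019,0,0,-1,-0.2,0.019,0,0,-1,-0.2,0.019,0,0,-1,-0.2,0.019,0,0,-1]' && python3 -m pendant '[-0.104,0.01,0,0,-1,-0.104,0.01,0,0,-1,-0.104,0.01,0,0,-1,-0.104,0.01,0,0,-1,-0.104,0.01,0,0,-1]'
python3 - <<'E'
from h import *
import cv2
plan([525.6,-257.7,200],-11.2)
for n in("wrist","side","top"):
    p=robot.camera_params(n);im=robot.snapshot(n);cv2.imwrite(f"pics/{n}2.png",im)
    print(n,proj(n,np.array([525.6,-257.7,51]),p),proj(n,np.array([525.6,-257.7,184]),p))
    if n=="wrist": np.save("w2.npy",p["view"])
w=cv2.imread("pics/wrist2.png")[130:330,150:350];s=cv2.imread("pics/side2.png")[200:360,200:360]
f=lambda i:cv2.resize(i,(400,400),interpolation=cv2.INTER_CUBIC)
cv2.imwrite("pics/c2.png",np.hstack([f(w),f(s)]))
E
```

```text
t: 5.0
ee_pos: [534.6, -159.3, 263.0]
ee_rot: [2.434, 1.986, -0.004]
force: [-0.0, 0.4, -1.6]
gripper_width: 0.171
grip_force: 59.4
t: 5.5
ee_pos: [525.5, -256.3, 263.4]
ee_rot: [-2.426, -1.993, -0.0]
force: [-0.4, 0.4, -1.1]
gripper_width: 0.171
grip_force: 59.4
shift share [-0.0014  0.0005  0.0634] yaw y -11.2 spin deg 0.0 share 0.001 q [-0.66  0.18  1.54  0.    1.42 -0.46] ee [ 525.5 -256.3  263.4] F [-0.4  0.4 -1.1] w 0.171 gf 59.374138712882996 t 5.5
wrist [253.66642644 163.61864438] [253.74489335 201.63996724]
side [267.51687471 290.15414433] [268.40074482 256.90039214]
top [345.54897391 200.00207008] [357.45507118 193.75570833]
```

View pics/c2.png

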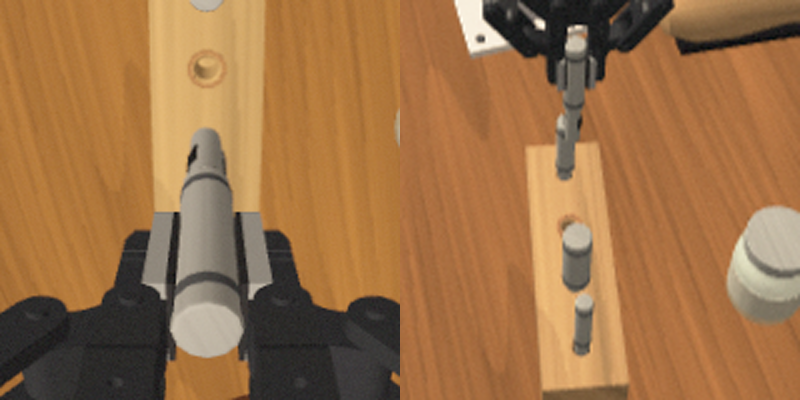

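```bash
python3 -m pendant '[-0.0014,0.0005,0.04,0,-1,-0.0014,0.0005,0.08,0,-1,-0.0014,0.0005,0.11,0,-1,-0.0014,0.0005,0.126,0,-1,-0.0014,0.0005,0.126,0,-1]' && python3 -m pendant '[0,0,0,0,-1,0,0,0,0,-1]'
python3 - <<'E'
from h import *
import cv2
plan([525.6,-257.7,93],-11.2)
for n in("wrist","side"):
    p=robot.camera_params(n);im=robot.snapshot(n);cv2.imwrite(f"pics/{n}3.png",im)
w=cv2.imread("pics/wrist3.png")[110:250,180:320];s=cv2.imread("pics/side3.png")[230:330,220:320]
f=lambda i:cv2.resize(i,(400,400),interpolation=cv2.INTER_CUBIC)
cv2.imwrite("pics/c3.png",np.hstack([f(w),f(s)]))
E
```

```text
t: 6.15
ee_pos: [524.4, -256.6, 135.3]
ee_rot: [-2.422, -1.992, 0.002]
force: [-0.8, -0.3, -1.8]
gripper_width: 0.169
grip_force: 59.4
t: 6.35
ee_pos: [527.0, -259.4, 140.2]
ee_rot: [2.425, 1.993, 0.001]
force: [-0.7, -0.0, -1.8]
gripper_width: 0.167
grip_force: 59.4
shift share [ 0.0015 -0.0018  0.0471] yaw y -11.2 spin deg 0.0 share 0.002 q [-0.66  0.3   1.66  0.    1.18 -0.46] ee [ 527.  -259.4  140.2] F [-0.7 -0.  -1.8] w 0.167 gf 59.436827301979065 t 6.35
```

View pics/c3.png

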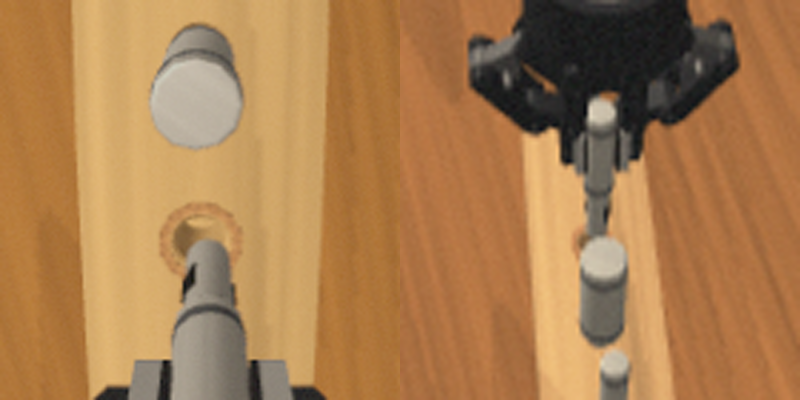

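```bash
for i in 1 2; do python3 -m pendant '[0,0,0,0,-1,0,0,0,0,-1,0,0,0,0,-1]' | sed -n 2p; done
python3 - <<'E'
from h import *
plan([525.6,-257.7,93],-11.2)
E
```

```text
ee_pos: [525.9, -259.3, 138.6]
ee_pos: [525.8, -259.2, 138.3]
shift share [ 0.0014 -0.0005  0.0453] yaw y -11.2 spin deg -0.0 share -0.0 q [-0.66  0.3   1.66 -0.    1.18 -0.46] ee [ 525.8 -259.2  138.3] F [ 0.3 -1.  -1.6] w 0.167 gf 59.435840249061584 t 7.05
```

```bash
python3 - <<'E'
from h import *
import cv2
p=robot.camera_params("wrist");im=robot.snapshot("wrist")
e=robot.sense()["ee_pos"]
for z in (60,138): print(proj("wrist",np.array([e[0],e[1],z]),p))
# image code: tan washer ring vs. lighter wood
c=im[150:230,210:290];cv2.imwrite("pics/c4.png",cv2.resize(c,None,fx=7,fy=7,interpolation=cv2.INTER_CUBIC))
X=lambda x,y:(210+(x+.5)/7-.5,150+(y+.5)/7-.5)
np.save("w4.npy",p["view"])
for q in ((525.6,-257.7),(524.6,-257.7),(525.6,-256.7)): print((proj("wrist",np.array([*q,51]),p)-[210,150])*7)
E
```

```text
[253.14722613 200.46241501]
[253.15469469 249.73660581]
[297.91986769 315.24168111]
[289.51307995 316.81123697]
[296.2493903  307.29039451]
```

View pics/c4.png

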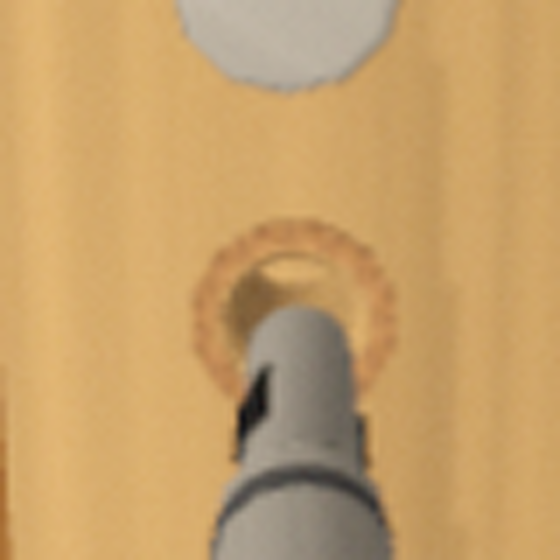

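```bash
python3 -m pendant '[0.0016,-0.0005,0,0,-1,0.0016,-0.0005,0.004,0,-1,0.0016,-0.0005,0.009,0,-1,0.0016,-0.0005,0.014,0,-1,0.0016,-0.0005,0.018,0,-1]' && python3 -m pendant '[0,0,0.004,0,-1,0,0,0.008,0,-1,0,0,0.012,0,-1,0,0,0.012,0,-1]'
```

```text
t: 7.6
ee_pos: [525.5, -257.7, 119.7]
ee_rot: [2.428, 1.994, -0.001]
force: [-0.6, -1.3, -0.8]
gripper_width: 0.171
grip_force: 59.6
t: 8.0
ee_pos: [525.4, -257.6, 107.6]
ee_rot: [-2.427, -1.994, 0.0]
force: [-0.5, -1.7, -2.1]
gripper_width: 0.17
grip_force: 59.5
```

Going in freely; continue to the floor.

```bash
python3 -m pendant '[0,0,0.004,0,-1,0,0,0.008,0,-1,0,0,0.011,0,-1,0,0,0.013,0,-1,0,0,0.013,0,-1]' && python3 -m pendant '[0,0,0.001,0,-1,0,0,0.002,0,-1,0,0,0.002,0,-1]'
```

```text
t: 8.5
ee_pos: [525.5, -257.6, 94.9]
ee_rot: [-2.428, -1.994, 0.0]
force: [-0.3, -3.0, -3.0]
gripper_width: 0.17
grip_force: 59.5
t: 8.8
ee_pos: [525.6, -257.6, 93.3]
ee_rot: [2.428, 1.994, -0.0]
force: [-0.9, -2.5, 0.4]
gripper_width: 0.169
grip_force: 59.6
```

```bash
python3 -m pendant '[0,0,0.001,0,-1,0,0,0.0015,0,-1,0,0,0.0015,0,-1]'; python3 -m pendant '[0,0,0,0,0,0,0,0,0,1,0,0,0,0,1,0,0,0,0,1,0,0,0,0,1]';  python3 -m pendant '[0,0,0,0,1,0,0,0,0,1]'
```

```text
t: 9.1
ee_pos: [526.0, -257.8, 93.1]
ee_rot: [2.427, 1.994, -0.0]
force: [-3.4, -0.6, 7.7]
gripper_width: 0.165
grip_force: 60.7
t: 9.6
ee_pos: [525.6, -257.3, 91.6]
ee_rot: [-2.427, -1.994, -0.0]
force: [0.4, -0.6, -0.4]
gripper_width: 0.996
grip_force: 0.0
t: 9.8
ee_pos: [525.7, -257.4, 91.7]
ee_rot: [-2.428, -1.994, -0.0]
force: [-0.2, -0.1, 0.4]
gripper_width: 0.997
grip_force: 0.0
```

```bash
python3 -m pendant '[0,0,-0.04,0,1,0,0,-0.09,0,1,0,0,-0.12,0,1,0,0,-0.12,0,1]' && python3 -m pendant '[-0.0548,-0.0004,0,0,1,-0.0548,-0.0004,0,0,1,-0.0548,-0.0004,0,0,1,-0.0548,-0.0004,0,0,1,-0.0548,-0.0004,0,0,1]' && python3 -m pendant '[0,0,0,0,1,0,0,0,0,1]'
python3 - <<'E'
from h import *
import cv2
plan([514.7,-311.4,91],-11.2)
p=robot.camera_params("wrist");im=robot.snapshot("wrist")
print(proj("wrist",np.array([514.7,-311.4,135]),p),proj("wrist",np.array([525.5,-257.5,135]),p))
cv2.imwrite("pics/w5.png",cv2.resize(im[60:360,130:380],None,fx=2,fy=2))
E
```

```text
t: 10.2
ee_pos: [528.4, -259.5, 218.0]
ee_rot: [2.42, 1.988, 0.004]
force: [-0.2, -0.5, 0.6]
gripper_width: 0.998
grip_force: 0.0
t: 10.7
ee_pos: [514.6, -310.1, 211.2]
ee_rot: [-2.426, -1.994, -0.0]
force: [-0.7, 0.2, -0.2]
gripper_width: 1.005
grip_force: 0.0
t: 10.9
ee_pos: [514.8, -310.5, 211.8]
ee_rot: [-2.427, -1.995, -0.0]
force: [-0.3, -0.4, 0.2]
gripper_width: 1.001
grip_force: 0.0
shift share [-0.001   0.      0.1208] yaw y -11.1 spin deg 0.1 share 0.002 q [-0.74  0.26  1.56  0.    1.33 -0.55] ee [ 514.8 -310.5  211.8] F [-0.3 -0.4  0.2] w 1.001 gf 0.0 t 10.9
[253.18789406 202.22799942] [253.45425343 132.18742725]
```

View pics/w5.png

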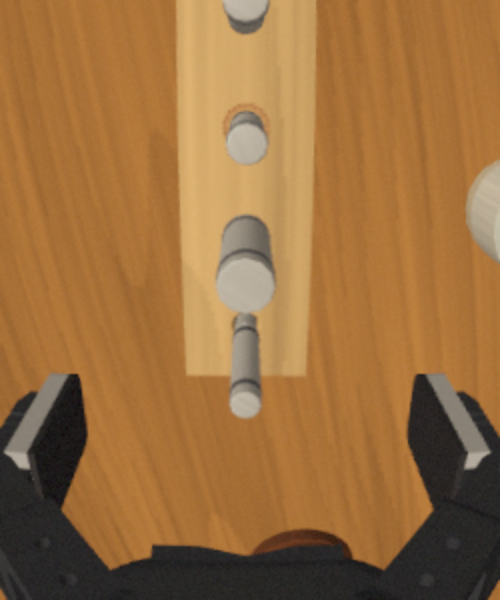

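```bash
python3 -m pendant '[-0.001,0,0.04,0,1,-0.001,0,0.08,0,1,-0.001,0,0.105,0,1,-0.001,0,0.121,0,1,-0.001,0,0.121,0,1]' && python3 -m pendant '[0,0,0,0,1,0,0,0,0,-1,0,0,0,0,-1,0,0,0,0,-1,0,0,0,0,-1]' && python3 -m pendant '[0,0,0,0,-1,0,0,0,0,-1,0,0,0,0,-1]' && python3 -m pendant '[0,0,-0.02,0,-1,0,0,-0.04,0,-1,0,0,-0.07,0,-1,0,0,-0.11,0,-1,0,0,-0.15,0,-1]' && python3 -m pendant '[0,0,-0.02,0,-1,0,0,-0.02,0,-1,0,0,-0.02,0,-1]'
python3 - <<'E'
from h import *
plan([556.3,46.5,150],-11.2)
E
```

```text
t: 11.45
ee_pos: [513.3, -311.0, 88.4]
ee_rot: [-2.424, -1.991, 0.001]
force: [-0.3, -0.5, -0.9]
gripper_width: 1.001
grip_force: 0.0
t: 11.95
ee_pos: [514.7, -312.4, 91.5]
ee_rot: [2.427, 1.993, 0.0]
force: [-0.0, 0.2, -0.1]
gripper_width: 0.326
grip_force: 0.0
t: 12.25
ee_pos: [514.5, -312.4, 91.5]
ee_rot: [2.427, 1.994, -0.0]
force: [-0.9, 1.0, 6.4]
gripper_width: 0.267
grip_force: 58.4
t: 12.75
ee_pos: [513.7, -311.5, 240.7]
ee_rot: [-2.426, -1.992, 0.0]
force: [0.2, -0.4, -1.5]
gripper_width: 0.263
grip_force: 59.9
t: 13.05
ee_pos: [514.0, -311.7, 259.4]
ee_rot: [-2.427, -1.993, 0.0]
force: [0.6, 0.1, -2.5]
gripper_width: 0.268
grip_force: 60.0
shift share [ 0.3595 -0.028   0.1098] yaw y -11.2 spin deg -0.0 share -0.0 q [-0.74  0.22  1.51  0.    1.42 -0.55] ee [ 514.  -311.7  259.4] F [ 0.6  0.1 -2.5] w 0.268 gf 60.00360667705536 t 13.05
```

```bash
python3 -m pendant '[0.2,-0.0156,0,0,-1,0.2,-0.0156,0,0,-1,0.2,-0.0156,0,0,-1,0.2,-0.0156,0,0,-1,0.2,-0.0156,0,0,-1]' && python3 -m pendant '[0.1595,-0.0124,0,0,-1,0.1595,-0.0124,0,0,-1,0.1595,-0.0124,0,0,-1,0.1595,-0.0124,0,0,-1,0.1595,-0.0124,0,0,-1]' && python3 -m pendant '[0,0,0.04,0,-1,0,0,0.08,0,-1,0,0,0.1,0,-1,0,0,0.112,0,-1,0,0,0.112,0,-1]' && python3 -m pendant '[0,0,0,0,-1,0,0,0,0,-1,0,0,0,0,-1,0,0,0,0,-1]'
python3 - <<'E'
from h import *
plan([556,46.6,134.5],-11.2)
import cv2
p=robot.camera_params("wrist");im=robot.snapshot("wrist");e=robot.sense()["ee_pos"]
print(proj("wrist",np.array([556,46.6,62]),p),proj("wrist",np.array([e[0],e[1],e[2]-76.5]),p),proj("wrist",np.array([639,212,160]),p))
w=cv2.resize(im[150:270,190:310],(600,600),interpolation=cv2.INTER_CUBIC);cv2.imwrite("pics/w6.png",w)
E
```

```text
t: 13.55
ee_pos: [536.8, -106.5, 257.7]
ee_rot: [-2.417, -1.997, 0.001]
force: [-0.1, -1.1, -2.7]
gripper_width: 0.264
grip_force: 59.9
t: 14.05
ee_pos: [555.8, 47.3, 258.4]
ee_rot: [-2.422, -1.996, 0.004]
force: [-0.3, -0.7, -2.3]
gripper_width: 0.263
grip_force: 59.9
t: 14.55
ee_pos: [555.3, 44.5, 146.4]
ee_rot: [-2.427, -1.99, 0.005]
force: [-0.1, 0.4, -1.4]
gripper_width: 0.267
grip_force: 60.0
t: 14.95
ee_pos: [557.4, 45.9, 149.9]
ee_rot: [2.426, 1.993, 0.002]
force: [0.2, -0.4, -2.3]
gripper_width: 0.265
grip_force: 60.0
shift share [ 0.0004 -0.0015  0.0154] yaw y -11.2 spin deg 0.0 share 0.0 q [-0.13  0.23  1.72 -0.    1.19  0.07] ee [557.4  45.9 149.9] F [ 0.2 -0.4 -2.3] w 0.265 gf 60.012288093566895 t 14.95
[251.07584247 195.91363011] [252.70461222 201.09583506] [351.7570881  -85.05612773]
```

View pics/w6.png

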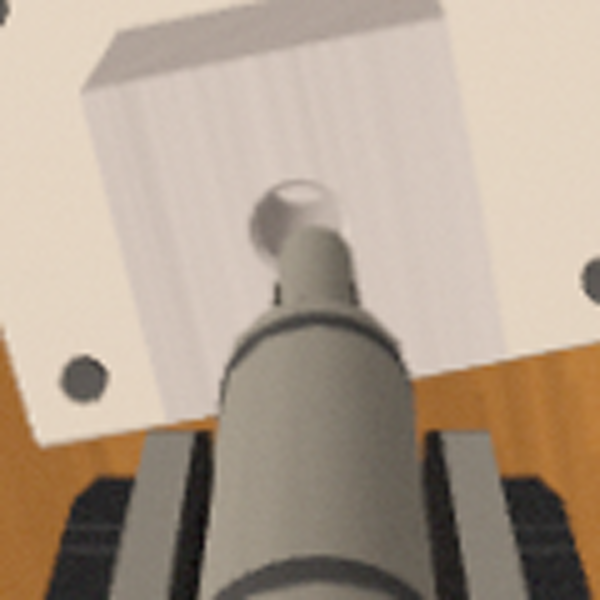

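```bash
python3 -m pendant '[0,0,0,0,-1,0,0,0,0,-1,0,0,0,0,-1,0,0,0,0,-1,0,0,0,0,-1]'
python3 - <<'E'
from h import *
plan([554.7,47.3,134.5],-11.2)
import cv2
p=robot.camera_params("wrist");im=robot.snapshot("wrist")
print(proj("wrist",np.array([554.7,47.3,62]),p))
g=cv2.resize(im[150:270,190:310],(600,600),interpolation=cv2.INTER_CUBIC);cv2.imwrite("pics/w7.png",g[120:360,180:420])
E
```

```text
t: 15.5
ee_pos: [556.8, 46.0, 148.8]
ee_rot: [-2.428, -1.994, 0.0]
force: [0.7, -0.5, -2.4]
gripper_width: 0.267
grip_force: 60.0
shift share [ 0.0009 -0.0023  0.0143] yaw y -11.2 spin deg -0.0 share -0.0 q [-0.13  0.23  1.72 -0.    1.19  0.07] ee [556.8  46.  148.8] F [ 0.7 -0.5 -2.4] w 0.267 gf 60.01212000846863 t 15.5
[250.33737133 195.78543539]
```

View pics/w7.png

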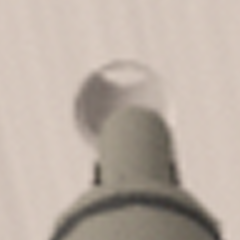

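```bash
python3 -m pendant '[0.0011,-0.0022,0,0,-1,0.0011,-0.0022,0.004,0,-1,0.0011,-0.0022,0.008,0,-1,0.0011,-0.0022,0.011,0,-1,0.0011,-0.0022,0.0145,0,-1]' && python3 -m pendant '[0,0,0,0,-1,0,0,0,0,-1,0,0,0,0,-1]'
```

```text
t: 16.05
ee_pos: [554.8, 47.4, 133.9]
ee_rot: [-2.428, -1.994, 0.0]
force: [-0.1, -0.1, -1.6]
gripper_width: 0.265
grip_force: 60.0
t: 16.35
ee_pos: [555.0, 47.4, 134.4]
ee_rot: [2.427, 1.994, 0.0]
force: [0.8, -0.0, -2.7]
gripper_width: 0.266
grip_force: 60.0
```

```bash
python3 -m pendant '[-0.0065,0,0,0,-1,-0.0122,0,0,0,-1,-0.018,0,0.0005,0,-1,-0.0233,0,0.0013,0,-1,-0.0233,0,0.0013,0,-1]'
python3 - <<'E'
from h import *
plan([554.9,47.4,134.5],-11.2)
import cv2
for n in ("side","wrist"):
    cv2.imwrite(f"pics/{n}8.png",robot.snapshot(n))
E
```

```text
t: 16.85
ee_pos: [550.4, 24.8, 133.3]
ee_rot: [-2.428, -1.993, -0.002]
force: [0.0, 4.0, -0.0]
gripper_width: 0.266
grip_force: 60.8
shift share [ 0.023  -0.     -0.0012] yaw y -11.2 spin deg -0.0 share -0.001 q [-0.17  0.24  1.75  0.    1.15  0.02] ee [550.4  24.8 133.3] F [ 0.  4. -0.] w 0.266 gf 60.775909423828125 t 16.85
```

```bash
python3 -m pendant '[-0.0055,0,0.0012,0,-1,-0.0109,0,0.0026,0,-1,-0.0162,0,0.0045,0,-1,-0.0214,0,0.0066,0,-1,-0.0265,0,0.0092,0,-1]' && python3 -m pendant '[-0.0048,0,0.0026,0,-1,-0.0048,0,0.0026,0,-1,-0.0048,0,0.0026,0,-1]' && python3 -m pendant '[0,0,-0.02,0,-1,0,0,-0.06,0,-1,0,0,-0.11,0,-1,0,0,-0.16,0,-1,0,0,-0.16,0,-1]'  && python3 -m pendant '[0,0,0,0,-1,0,0,0,0,-1,0,0,0,0,-1,0,0,0,0,-1]'
python3 - <<'E'
from h import *
e=robot.sense()["ee_pos"]
plan([554.9,47.4,134.5],-11.2)
import cv2
for n in ("side","wrist","top"):
    p=robot.camera_params(n);im=robot.snapshot(n);cv2.imwrite(f"pics/{n}9.png",im)
    R=Ro.from_rotvec(robot.sense()["ee_rot"]).as_matrix();G=e-19*R[:,2]
    a=np.radians(35);d=np.sin(a)*R[:,0]+np.cos(a)*R[:,2]
    print(n,"tip pred",proj(n,G+95.5*d,p).round(1),"head",proj(n,G-24.5*d,p).round(1),"G",proj(n,G,p).round(1))
E
```

```text
t: 17.45
ee_pos: [545.6, -1.2, 124.5]
ee_rot: [2.427, 1.994, 0.002]
force: [0.2, 4.4, 3.8]
gripper_width: 0.261
grip_force: 62.4
t: 17.75
ee_pos: [544.5, -6.4, 121.5]
ee_rot: [2.427, 1.993, 0.0]
force: [0.1, 2.7, 3.9]
gripper_width: 0.266
grip_force: 62.7
t: 18.25
ee_pos: [547.9, -7.9, 289.2]
ee_rot: [2.418, 1.986, 0.01]
force: [2.4, 0.5, -2.5]
gripper_width: 0.26
grip_force: 62.0
t: 18.65
ee_pos: [543.4, -6.1, 279.2]
ee_rot: [-2.426, -1.992, 0.004]
force: [1.2, -1.0, -2.4]
gripper_width: 0.262
grip_force: 61.9
shift share [0.0547 0.0014 0.1447] yaw y -11.2 spin deg -0.0 share -0.0 q [-0.23  0.07  1.63 -0.    1.44 -0.03] ee [543.4  -6.1 279.2] F [ 1.2 -1.  -2.4] w 0.262 gf 61.93193793296814 t 18.65
side tip pred [244.4 144.4] head [244.8 130. ] G [244.7 133.2]
wrist tip pred [252.9 134.3] head [252.6 317. ] G [252.7 268.6]
top tip pred [240.2 181.1] head [268.1 179.2] G [261.9 179.7]
```

```bash
python3 -m pendant '[0.082,-0.08,0,0.6,-1,0.082,-0.08,0,0.6,-1,0.082,-0.08,0,0.8,-1,0.082,-0.08,0,1,-1,0.082,-0.08,0,1,-1]' && python3 -m pendant '[0,0,0,0.466,-1,0,0,0,0.466,-1,0,0,0,0.466,-1,0,0,0,0.466,-1,0,0,0,0.466,-1]' && python3 -m pendant '[0,0,0,0,-1,0,0,0,0,-1,0,0,0,0,-1,0,0,0,0,-1,0,0,0,0,-1]'
cat > m.py <<'E'
from h import *
import cv2,pickle,sys
s=robot.sense();D={"s":s}
for n in ("side","top","wrist"):
    D[n]=(robot.camera_params(n),robot.snapshot(n))
pickle.dump(D,open(sys.argv[1],"wb"))
R=Ro.from_rotvec(s["ee_rot"]).as_matrix();G=s["ee_pos"]-19*R[:,2]
a=np.radians(35);d=np.sin(a)*R[:,0]+np.cos(a)*R[:,2]
for n in ("side","top","wrist"):
    p,im=D[n];print(n,"tip",proj(n,G+95.5*d,p).round(1),"head",proj(n,G-24.5*d,p).round(1),"glass",proj(n,np.array([639,211,160]),p).round(1))
p,im=D["wrist"];hsv=cv2.cvtColor(im,cv2.COLOR_BGR2HSV)
for r in range(90,300,6):
    row=hsv[r];g=np.where((row[:,1]<70)&(row[:,2]>50))[0]
    g=g[(g>200)&(g<305)]
    print(r,(g.min(),g.max(),len(g)) if len(g) else None,im[r,253].tolist())
plan(s["ee_pos"])
E
python3 m.py m1.pkl
```

```text
t: 19.3
ee_pos: [481.4, 90.5, 281.3]
ee_rot: [2.845, 1.332, 0.0]
force: [0.3, 0.0, -2.0]
gripper_width: 0.269
grip_force: 61.7
t: 19.8
ee_pos: [481.8, 89.6, 281.1]
ee_rot: [-2.98, -0.995, 0.0]
force: [-0.0, -0.2, -2.5]
gripper_width: 0.265
grip_force: 61.7
t: 20.3
ee_pos: [481.7, 89.9, 281.2]
ee_rot: [2.981, 0.992, 0.0]
force: [0.3, -0.2, -2.9]
gripper_width: 0.265
grip_force: 61.7
side tip [226.5 127.3] head [203.9 107.6] glass [260.  119.6]
top tip [210.4 192.1] head [223.1 210.2] glass [181.4 154.3]
wrist tip [252.5 134.5] head [252.3 317.7] glass [249.6 -29.1]
90 (np.int64(290), np.int64(304), 15) [61, 126, 185]
96 (np.int64(286), np.int64(304), 19) [60, 118, 173]
102 (np.int64(281), np.int64(304), 24) [59, 120, 179]
108 (np.int64(277), np.int64(304), 28) [60, 121, 179]
114 (np.int64(272), np.int64(304), 33) [60, 122, 179]
120 (np.int64(268), np.int64(304), 37) [54, 115, 170]
126 (np.int64(263), np.int64(304), 42) [61, 121, 180]
132 (np.int64(259), np.int64(304), 46) [95, 133, 170]
138 (np.int64(245), np.int64(304), 60) [128, 141, 150]
144 (np.int64(245), np.int64(304), 60) [126,
[... 858 characters left out ...]
nt64(287), 68) [124, 139, 149]
246 (np.int64(217), np.int64(289), 67) [123, 137, 147]
252 (np.int64(215), np.int64(291), 70) [124, 139, 149]
258 (np.int64(214), np.int64(292), 72) [123, 137, 146]
264 (np.int64(212), np.int64(294), 74) [123, 137, 145]
270 (np.int64(211), np.int64(295), 74) [123, 136, 145]
276 (np.int64(219), np.int64(287), 68) [110, 121, 129]
282 (np.int64(202), np.int64(302), 65) [64, 69, 73]
288 (np.int64(224), np.int64(283), 60) [122, 136, 144]
294 (np.int64(225), np.int64(285), 60) [124, 138, 146]
shift share [ 0.  0. -0.] yaw y -53.2 spin deg 0 share 0.0 q [-0.06 -0.05  1.75 -0.    1.44  0.87] ee [481.7  89.9 281.2] F [ 0.7  0.3 -2.7] w 0.264 gf 61.69193744659424 t 20.45
```

```bash
python3 -m pendant '[0.04,0,-0.03,0,-1,0.085,0,-0.04,0,-1,0.085,0,-0.04,0,-1,0.085,0,-0.04,0,-1,0.085,0,-0.04,0,-1]' && python3 -m pendant '[0,0,0,0,-1,0,0,0,0,-1,0,0,0,0,-1,0,0,0,0,-1]' 
python3 m.py m2.pkl | tail -1
python3 -m pendant '[0,0.07,0,0,-1,0,0.07,0,0,-1,0,0.07,0,0,-1,0,0.07,0,0,-1,0,0.07,0,0,-1]' | head -2 && python3 -m pendant '[0,0,0,0,-1,0,0,0,0,-1,0,0,0,0,-1,0,0,0,0,-1]' | head -2
python3 m.py m3.pkl | tail -1
cat > f.py <<'E'
from h import *
import cv2,pickle
D=pickle.load(open("m1.pkl","rb"));s=D["s"];p,im=D["wrist"]
R=Ro.from_rotvec(s["ee_rot"]).as_matrix();G=s["ee_pos"]-19*R[:,2]
ph=np.linspace(0,2*np.pi,90)
def top(th,L,ax,r):
    a=np.radians(th);d=np.sin(a)*R[:,0]+np.cos(a)*R[:,2];u=np.cross(R[:,1],d)
    return np.array([proj("wrist",G+(L-ax)*d+r*(np.cos(t)*u+np.sin(t)*R[:,1]),p) for t in ph])
for L in (93.5,95.5,97.5):
  for th in (31,33,35,37,39):
    print(L,th,"tip top row",top(th,L,0,6)[:,1].min().round(1),"shoulder",top(th,L,45,12)[:,1].min().round(1),"headbottom",top(th,L,120,12)[:,1].max().round(1),"head top",top(th,L,120,12)[:,1].min().round(1))
print([ (r,int(im[r,253].mean())) for r in list(range(128,138))+list(range(172,188))+list(range(272,345,2))])
for f in("m1","m2","m3"):
    D=pickle.load(open(f+".pkl","rb"))
    for n in ("wrist","top","side"):
        if f!="m1" and n!="wrist":continue
        p,im=D[n];c=proj(n,np.array([639,211,160]),p);hsv=cv2.cvtColor(im,cv2.COLOR_BGR2HSV)
        m=((hsv[...,1]<60)&(hsv[...,2]>130)).astype(np.uint8)
        k,l,st,ce=cv2.connectedComponentsWithStats(m)
        print(f,n,"pred",c.round(0),[(st[i].tolist(),ce[i].round(1).tolist()) for i in range(1,k) if st[i,4]>60 and np.hypot(*(ce[i]-c))<60])
E
python3 f.py
```

```text
t: 20.95
ee_pos: [549.0, 140.5, 320.5]
ee_rot: [-2.981, -0.992, 0.002]
force: [-1.1, -0.0, -2.6]
gripper_width: 0.27
grip_force: 61.7
t: 21.35
ee_pos: [549.6, 140.6, 321.4]
ee_rot: [2.981, 0.991, 0.001]
force: [-0.6, 0.3, -1.9]
gripper_width: 0.265
grip_force: 61.7
shift share [-0.0002  0.     -0.0002] yaw y -53.2 spin deg 0 share 0.0 q [0.04 0.1  1.51 0.   1.52 0.97] ee [549.7 140.7 321.3] F [ 0.9 -0.2 -2.7] w 0.261 gf 61.659135818481445 t 21.5
t: 22.0
ee_pos: [591.2, 85.4, 321.1]
t: 22.4
ee_pos: [591.6, 85.1, 321.3]
shift share [ 0.0001 -0.0003 -0.0001] yaw y -53.2 spin deg 0 share 0.0 q [-0.06  0.17  1.44  0.    1.53  0.87] ee [591.6  84.8 321.2] F [ 0.4  0.1 -1.8] w 0.264 gf 61.70548439025879 t 22.55
93.5 31 tip top row 136.9 shoulder 179.7 headbottom 327.3 head top 313.4
93.5 33 tip top row 133.4 shoulder 178.2 headbottom 327.0 head top 315.0
93.5 35 tip top row 129.9 shoulder 176.8 headbottom 326.5 head top 316.4
93.5 37 tip top row 126.5 shoulder 175.5 headbottom 326.0 head top 317.8
93.5 39 tip top row 123.1 shoulder 174.2 headbottom 325.4 head top 319.1
95.5 31 tip top row 1
[... 1099 characters left out ...]
6, 134), (288, 134), (290, 134), (292, 134), (294, 136), (296, 135), (298, 134), (300, 141), (302, 165), (304, 172), (306, 173), (308, 170), (310, 172), (312, 172), (314, 174), (316, 173), (318, 159), (320, 128), (322, 127), (324, 122), (326, 115), (328, 120), (330, 119), (332, 121), (334, 120), (336, 120), (338, 36), (340, 30), (342, 33), (344, 29)]
m1 wrist pred [250. -29.] []
m1 top pred [181. 154.] [([171, 146, 19, 11, 158], [180.6, 151.0]), ([170, 180, 55, 26, 1085], [197.3, 191.5])]
m1 side pred [260. 120.] [([253, 112, 16, 17, 209], [260.3, 119.8])]
m2 wrist pred [250.  64.] [([222, 35, 50, 49, 1913], [246.5, 59.6])]
m3 wrist pred [181.  66.] [([156, 39, 48, 47, 1751], [180.0, 62.1])]
```

```bash
cat > g.py <<'E'
import io,contextlib
with contextlib.redirect_stdout(io.StringIO()):
    from f import *
from scipy.optimize import least_squares,minimize
G0=G.copy()
import f
D=pickle.load(open("m1.pkl","rb"));f.p=D["wrist"][0]
def pr(v):
    f.G=G0+v[2]*R[:,0]
    return np.array([top(v[0],v[1],0,6)[:,1].min(),top(v[0],v[1],45,12)[:,1].min(),top(v[0],v[1],120,12)[:,1].min(),top(v[0],v[1],120,12)[:,1].max()])
for obs in ([131.8,172.5,301,318.5],):
    r=least_squares(lambda v:np.r_[pr(v)-obs,v[2]*.5],[33,97,0],diff_step=1e-3);print("theta,L,cx",r.x,pr(r.x))
    r=least_squares(lambda v:pr([v[0],v[1],0])-obs,[33,97],diff_step=1e-3);print("theta,L",r.x,pr([*r.x,0]))
# camera collar
obs=[]
for n,fn in (("wrist","m2"),("wrist","m3"),("top","m1"),("side","m1")):
    p,im=pickle.load(open(fn+".pkl","rb"))[n]
    c=proj(n,np.array([639,211,160]),p);hsv=cv2.cvtColor(cv2.resize(im,None,fx=4,fy=4,interpolation=cv2.INTER_CUBIC),cv2.COLOR_BGR2HSV)
    m=((hsv[...,1]<75)&(hsv[...,2]>115)).astype(np.uint8)
    m=cv2.morphologyEx(m,cv2.MORPH_OPEN,np.ones((9,9)))
    k,l,st,ce=cv2.connectedComponentsWithStats(m)
    i=min((i for i in range(1,k) if 400<st[i,4]<60000),key=lambda i:np.hypot(*(ce[i]/4-c)))
    ct=max(cv2.findContours((l==i).astype(np.uint8),cv2.RETR_EXTERNAL,cv2.CHAIN_APPROX_NONE)[0],key=len)
    h=cv2.convexHull(ct);print(fn,n,st[i]/4,"ellipse",cv2.fitEllipse(ct), "solid",cv2.contourArea(ct)/cv2.contourArea(h))
    pts=((ct[:,0,:]+.5)/4-.5); obs.append((n,p,pts[::max(1,len(pts)//60)]))
def model(n,p,v):
    x,y,az,hh=v[:4];a=np.radians(az);S,C=np.sin(np.radians(35)),np.cos(np.radians(35))
    zc=np.array([S*np.cos(a),S*np.sin(a),C]);e1=np.array([-np.sin(a),np.cos(a),0]);e2=np.cross(zc,e1);c=np.array([x,y,160.])
    P=np.array([proj(n,c-b*zc+25*(np.cos(t)*e1+np.sin(t)*e2),p) for b in (0,hh) for t in ph])
    return cv2.convexHull(P.astype(np.float32))
def res(v,use):
    return np.concatenate([[cv2.pointPolygonTest(H,(float(a),float(b)),True)*(1 if n=="wrist" else .5) for a,b in pts] for n,p,pts in [obs[i] for i in use] for H in [model(n,p,v)]])
for use in ((0,),(1,),(0,1),(2,),(3,),(0,1,2,3)):
    best=min((least_squares(lambda v:res(v,use),[639,211,a,8],diff_step=1e-3,loss="soft_l1",bounds=([600,170,100,0],[680,250,330,30])) for a in (190,215,240)),key=lambda r:r.cost)
    print(use,best.x.round(1),"rms",np.sqrt(np.mean(res(best.x,use)**2)).round(2))
E
python3 g.py
```

```text
theta,L,cx [30.54706545 97.65244875  1.27227795] [132.122861   172.50707111 301.59426434 317.65681036]
theta,L [31.02044796 98.78002731] [132.06542823 172.83658039 301.75303689 317.27653587]
m2 wrist [ 222.     35.5    50.5    49.   7820.25] ellipse ((987.858154296875, 240.2230987548828), (194.8075408935547, 202.65042114257812), 92.53620910644531) solid 0.9881698314759012
m3 wrist [ 156.25   39.     48.75   47.5  7162.25] ellipse ((722.59375, 250.4776611328125), (188.9625244140625, 193.18765258789062), 75.32412719726562) solid 0.9885073339085418
m1 top [171.25 145.5   19.25  11.5  687.75] ellipse ((724.474853515625, 605.033447265625), (44.3997802734375, 79.05364990234375), 100.8135986328125) solid 0.9667030567685589
m1 side [252.75 112.    16.5   16.75 867.  ] ellipse ((1043.0128173828125, 480.91741943359375), (62.57362747192383, 68.89221954345703), 37.618446350097656) solid 0.9727665706051873
(0,) [637.8 213.9 220.3  14.1] rms 0.21
(1,) [638.4 213.5 214.5  12.7] rms 0.32
(0, 1) [637.9 213.8 215.9  13.8] rms 0.45
(2,) [648.7 213.2 330.    0. ] rms 0.41
(3,) [639.5 210.4 219.    1.4] rms 0.11
(0, 1, 2, 3) [638.  213.9 214.5  13.3] rms 0.85
```

```bash
cat > k.py <<'E'
import io,contextlib
with contextlib.redirect_stdout(io.StringIO()):
    from f import *
from scipy.optimize import least_squares
D=pickle.load(open("m1.pkl","rb"));p=D["wrist"][0];im=D["wrist"][1];s=D["s"]
R=Ro.from_rotvec(s["ee_rot"]).as_matrix();G=s["ee_pos"]-19*R[:,2]
def row(th,L,ax,r,fn,c=(0,0),):
    a=np.radians(th);d=np.sin(a)*R[:,0]+np.cos(a)*R[:,2];u=np.cross(R[:,1],d);g=G+c[0]*R[:,0]+c[1]*R[:,2]
    return fn([proj("wrist",g+(L-ax)*d+r*(np.cos(t)*u+np.sin(t)*R[:,1]),p)[1] for t in ph])
w=cv2.imread("pics/w6.png").mean(2)[:,312:322].mean(1);w1=im[:,250:257].mean(2).mean(1)
dk=lambda v,t:[(i) for i in range(1,len(v)) if (v[i]<t)!=(v[i-1]<t)]
print("untilted px",[round(150+(i)/5-.5,1) for i in dk(w,95)],"tilted",[i for i in dk(w1,105) if i>120])
print("w6 tip profile",[(round(150+(i+.5)/5-.5,1),int(w[i])) for i in range(210,325,4)])
for L in(94,95.5,97):print("untilted pred L",L,"tip",round(row(0,L,0,6,min),1),"th=1.5",round(row(1.5,L,0,6,min),1),"shoulder",round(row(0,L,45,12,min),1))
E
python3 k.py
```

```text
untilted px [212.1, 214.5, 260.7, 265.9] tilted [180, 186, 277, 286, 337]
w6 tip profile [(191.6, 171), (192.4, 172), (193.2, 173), (194.0, 173), (194.8, 153), (195.6, 136), (196.4, 129), (197.2, 129), (198.0, 128), (198.8, 129), (199.6, 128), (200.4, 126), (201.2, 126), (202.0, 127), (202.8, 129), (203.6, 128), (204.4, 126), (205.2, 126), (206.0, 126), (206.8, 126), (207.6, 126), (208.4, 128), (209.2, 130), (210.0, 130), (210.8, 135), (211.6, 114), (212.4, 82), (213.2, 65), (214.0, 69)]
untilted pred L 94 tip 194.8 th=1.5 191.9 shoulder 209.4
untilted pred L 95.5 tip 194.2 th=1.5 191.2 shoulder 208.5
untilted pred L 97 tip 193.6 th=1.5 190.6 shoulder 207.7
```

```bash
cat >> k.py <<'E'
from scipy.optimize import brentq
for b,c0 in ((0.8,(0,0)),(0,(-0.5,0)),(0,(0,-1.5))):
    u=lambda ax,r:row(0,95.5,ax,r,min,c0)+b
    ax=[brentq(lambda a:u(a,12)-o,40,119) for o in (212.,260.7,265.9)]
    obs=np.array([131.8,180,277.,286.])   # tip, ring1 start, ring2 start/end
    f2=lambda v:np.array([row(v[0],v[1],0,6,min,c0),*[row(v[0],v[1],a,12,min,c0) for a in ax]])+b-obs
    r=least_squares(f2,[33,96],diff_step=1e-3);print("bias",b,c0,"rings",np.round(ax,1),"theta,L",r.x.round(2),"res",r.fun.round(2))
    r=least_squares(lambda v:np.array([row(v[0],v[1],0,6,min,(v[2],0)),*[row(v[0],v[1],a,12,min,(v[2],0)) for a in ax]])+b-obs,[33,96,0],diff_step=1e-3);print("   free cx",r.x.round(2),r.fun.round(2))
E
python3 k.py | tail -6
```

```text
bias 0.8 (0, 0) rings [ 49.4 106.1 110.4] theta,L [32.38 97.32] res [-0.13  0.23 -0.01 -0.09]
   free cx [31.87 95.83  1.51] [ 0.   -0.    0.01 -0.  ]
bias 0 (-0.5, 0) rings [ 49.5 106.  110.2] theta,L [32.43 97.28] res [-0.24  0.45 -0.04 -0.14]
   free cx [31.46 94.5   2.3 ] [-0.    0.   -0.02  0.01]
bias 0 (0, -1.5) rings [ 49.2 105.3 109.5] theta,L [32.28 97.03] res [-0.21  0.39 -0.04 -0.12]
   free cx [31.45 92.89  3.32] [-0.    0.   -0.02  0.01]
```

```bash
python3 -m pendant '[-0.0924,0.0449,0.01,-0.6,-1,-0.0924,0.0449,0.041,-0.6,-1,-0.0924,0.0449,0.041,-0.9,-1,-0.0924,0.0449,0.041,-1,-1,-0.0924,0.0449,0.041,-1,-1]' && python3 -m pendant '[0,0,0,-0.466,-1,0,0,0,-0.466,-1,0,0,0,-0.466,-1,0,0,0,-0.466,-1,0,0,0,-0.466,-1]' && python3 -m pendant '[0,0,0,0,-1,0,0,0,0,-1,0,0,0,0,-1]'
python3 - <<'E'
from h import *
plan([544.5,-6.4,121.5],-11.2)
E
```

```text
t: 23.05
ee_pos: [544.3, -7.2, 280.0]
ee_rot: [-2.644, -1.697, 0.0]
force: [0.1, 0.3, -1.7]
gripper_width: 0.268
grip_force: 61.7
t: 23.55
ee_pos: [544.7, -6.4, 280.3]
ee_rot: [2.429, 1.991, 0.0]
force: [0.6, 0.8, -1.4]
gripper_width: 0.265
grip_force: 61.7
t: 23.85
ee_pos: [544.6, -6.6, 280.2]
ee_rot: [-2.428, -1.993, 0.0]
force: [-0.5, 0.2, -2.3]
gripper_width: 0.262
grip_force: 61.7
shift share [ 1.000e-04 -1.000e-04  1.587e-01] yaw y -11.2 spin deg -0.0 share -0.001 q [-0.23  0.07  1.63  0.    1.44 -0.03] ee [544.6  -6.6 280.2] F [-0.5  0.2 -2.3] w 0.262 gf 61.73607587814331 t 23.85
```

```bash
python3 -m pendant '[0.0008,0,0.05,0,-1,0.0008,0,0.09,0,-1,0.0008,0,0.12,0,-1,0.0008,0,0.135,0,-1,0.0008,0,0.14,0,-1]' && python3 -m pendant '[0,0,0,0,-1,0,0,0,0,-1,0,0,0,0,-1]' && python3 -m pendant '[0,0,0.005,0,-1,0,0,0.01,0,-1,0,0,0.015,0,-1,0,0,0.0185,0,-1,0,0,0.0185,0,-1]' && python3 -m pendant '[-0.0008,0,0,0,-1,-0.0018,0,0.0006,0,-1,-0.003,0,0.0014,0,-1,-0.0042,0,0.0022,0,-1,-0.0053,0,0.003,0,-1]' && python3 -m pendant '[0,0,0,0,-1,0,0,0,0,-1,0,0,0,0,-1]'
```

```text
t: 24.35
ee_pos: [543.9, -5.6, 138.6]
ee_rot: [-2.426, -1.992, 0.003]
force: [-0.8, -1.1, -2.4]
gripper_width: 0.263
grip_force: 61.9
t: 24.65
ee_pos: [546.1, -6.1, 142.0]
ee_rot: [2.426, 1.992, 0.003]
force: [-1.0, 0.4, -2.7]
gripper_width: 0.265
grip_force: 61.9
t: 25.15
ee_pos: [544.7, -5.1, 121.2]
ee_rot: [-2.427, -1.993, -0.001]
force: [-0.4, 3.8, -2.3]
gripper_width: 0.262
grip_force: 62.1
t: 25.65
ee_pos: [543.8, -10.0, 118.9]
ee_rot: [-2.427, -1.993, -0.002]
force: [-0.5, 6.8, 1.2]
gripper_width: 0.262
grip_force: 62.3
t: 25.95
ee_pos: [543.7, -10.2, 118.8]
ee_rot: [-2.427, -1.994, -0.001]
force: [0.3, 3.5, -1.1]
gripper_width: 0.269
grip_force: 62.1
```

```bash
python3 -m pendant '[0,0,-0.02,0,-1,0,0,-0.06,0,-1,0,0,-0.11,0,-1,0,0,-0.16,0,-1,0,0,-0.16,0,-1]'  && python3 -m pendant '[0.084,-0.08,0,0.6,-1,0.084,-0.08,0,0.6,-1,0.084,-0.08,0,0.8,-1,0.084,-0.08,0,1,-1,0.084,-0.08,0,1,-1]' && python3 -m pendant '[0,0,0,0.466,-1,0,0,0,0.466,-1,0,0,0,0.466,-1,0,0,0,0.466,-1,0,0,0,0.466,-1]' && python3 -m pendant '[0,0,0,0,-1,0,0,0,0,-1,0,0,0,0,-1,0,0,0,0,-1,0,0,0,0,-1]'
python3 m.py m4.pkl | tail -1
python3 - <<'E'
import pickle
im=pickle.load(open("m4.pkl","rb"))["wrist"][1]
w=im[:,250:257].mean(2).mean(1)
print([(r,int(w[r])) for r in [*range(112,136),*range(160,190),*range(270,290),*range(296,322)]])
E
```

```text
t: 26.45
ee_pos: [547.6, -12.4, 287.5]
ee_rot: [2.418, 1.986, 0.012]
force: [0.5, -0.2, -1.6]
gripper_width: 0.266
grip_force: 62.0
t: 26.95
ee_pos: [480.9, 87.1, 278.1]
ee_rot: [2.845, 1.332, -0.002]
force: [-0.1, -0.8, -1.8]
gripper_width: 0.263
grip_force: 61.7
t: 27.45
ee_pos: [481.6, 86.6, 278.5]
ee_rot: [2.98, 0.995, -0.001]
force: [0.5, -0.2, -2.3]
gripper_width: 0.267
grip_force: 61.7
t: 27.95
ee_pos: [481.6, 87.0, 278.7]
ee_rot: [2.981, 0.992, 0.0]
force: [-0.2, -0.1, -2.8]
gripper_width: 0.265
grip_force: 61.7
shift share [ 0. -0. -0.] yaw y -53.2 spin deg 0 share 0.0 q [-0.06 -0.05  1.76 -0.    1.44  0.86] ee [481.6  87.  278.7] F [ 1.6 -0.1 -2.6] w 0.264 gf 61.721681356430054 t 28.1
[(112, 118), (113, 120), (114, 120), (115, 119), (116, 118), (117, 118), (118, 117), (119, 115), (120, 116), (121, 117), (122, 118), (123, 119), (124, 121), (125, 121), (126, 117), (127, 136), (128, 142), (129, 142), (130, 140), (131, 140), (132, 141), (133, 140), (134, 140), (135, 140), (160, 137), (161, 136), (162, 136), (163, 136), (164, 136), (165, 136), (166, 136), (167, 135), (168, 136), (169, 131), (170, 138), (171, 143), (172, 143), (173, 144), (174, 143), (175, 142), (176, 142), (177, 133), (178, 92), (179, 71), (180, 72), (181, 72), (182, 71), (183, 79), (184, 127), (185, 141), (186, 142), (187, 143), (188, 142), (189, 142), (270, 138), (271, 137), (272, 138), (273, 137), (274, 138), (275, 138), (276, 138), (277, 133), (278, 98), (279, 70), (280, 71), (281, 71), (282, 70), (283, 72), (284, 71), (285, 70), (286, 75), (287, 125), (288, 137), (289, 136), (296, 136), (297, 136), (298, 136), (299, 137), (300, 137), (301, 137), (302, 143), (303, 151), (304, 166), (305, 174), (306, 170), (307, 171), (308, 171), (309, 169), (310, 169), (311, 169), (312, 170), (313, 171), (314, 171), (315, 171), (316, 169), (317, 168), (318, 130), (319, 126), (320, 126), (321, 127)]
```

```bash
sed -e 's/m1.pkl/m4.pkl/' -e 's/131.8,180,277.,286./126.6,177.8,278.,286.8/' k.py > k2.py; cat >> k2.py <<'E'
az=np.radians(216.8);S=np.radians(35);z=np.array([np.sin(S)*np.cos(az),np.sin(S)*np.sin(az),np.cos(S)])
tip=np.array([638.1,213.3,160])+60*z
for th,L,cx in ((35,97,0),(34.6,96,1.5)):
    a=np.radians(th);d=np.sin(a)*R[:,0]+np.cos(a)*R[:,2]
    T=tip-(-19*R[:,2]+cx*R[:,0]+L*d);print("tip",tip.round(1),"TCP target",T.round(1));plan(T,-53.2)
print("lateral: tip col",[ (r,np.where((cv2.cvtColor(im,cv2.COLOR_BGR2HSV)[r,200:300,1]<85))[0][[0,-1]]+200) for r in (130,135,150,200,220)],proj("wrist",G+97*d,p),proj("wrist",G,p))
E
python3 k2.py | tail -11
```

```text
bias 0.8 (0, 0) rings [ 49.4 106.1 110.4] theta,L [35.05 97.63] res [-0.06  0.12 -0.16  0.1 ]
   free cx [34.85 97.07  0.58] [-0.01  0.03 -0.15  0.14]
bias 0 (-0.5, 0) rings [ 49.5 106.  110.2] theta,L [35.11 97.58] res [-0.18  0.35 -0.2   0.04]
   free cx [34.44 95.7   1.44] [-0.01  0.04 -0.17  0.15]
bias 0 (0, -1.5) rings [ 49.2 105.3 109.5] theta,L [34.95 97.33] res [-0.14  0.28 -0.19  0.07]
   free cx [34.42 94.05  2.54] [-0.02  0.04 -0.17  0.15]
tip [610.5 192.7 209.1] TCP target [566.  159.3 269.6]
shift share [ 0.111  -0.0074  0.0091] yaw y -53.2 spin deg 0.0 share 0.0 q [-0.06 -0.05  1.76 -0.    1.44  0.86] ee [481.6  87.  278.7] F [ 1.6 -0.1 -2.6] w 0.264 gf 61.721681356430054 t 28.1
tip [610.5 192.7 209.1] TCP target [565.7 159.1 269.2]
shift share [ 0.1106 -0.0074  0.0095] yaw y -53.2 spin deg 0.0 share 0.0 q [-0.06 -0.05  1.76 -0.    1.44  0.86] ee [481.6  87.  278.7] F [ 1.6 -0.1 -2.6] w 0.264 gf 61.721681356430054 t 28.1
lateral: tip col [(130, array([246, 299])), (135, array([245, 299])), (150, array([244, 299])), (200, array([232, 274])), (220, array([231, 275]))] [252.52591339 133.77735389] [252.3824735  269.26274361]
```

```bash
python3 -m pendant '[0.03,-0.0074,0,0,-1,0.06,-0.0074,0.004,0,-1,0.085,-0.0074,0.007,0,-1,0.1,-0.0074,0.0093,0,-1,0.1108,-0.0074,0.0093,0,-1]' && python3 -m pendant '[0,0,0,0,-1,0,0,0,0,-1,0,0,0,0,-1,0,0,0,0,-1,0,0,0,0,-1]'
python3 m.py m5.pkl | tail -1
python3 - <<'E'
from h import *
plan([565.9,159.2,269.4],-53.2)
import pickle,cv2
p,im=pickle.load(open("m5.pkl","rb"))["wrist"]
hsv=cv2.cvtColor(im,cv2.COLOR_BGR2HSV);m=((hsv[...,1]<60)&(hsv[...,2]>130)).astype(np.uint8)
k,l,st,ce=cv2.connectedComponentsWithStats(m);print([(st[i].tolist(),ce[i].round(1).tolist()) for i in range(1,k) if st[i,4]>300])
for g in ((638.1,213.3),): print(proj("wrist",np.array([*g,160]),p),proj("wrist",np.array([610.5,192.7,209.1]),p))
for r in (10,30,50,60,70,126,140):
    g=np.where(m[r,180:330])[0]+180;print(r,g[[0,-1]] if len(g) else None,len(g))
E
```

```text
t: 28.6
ee_pos: [566.3, 159.9, 268.6]
ee_rot: [-2.98, -0.992, 0.002]
force: [0.7, 0.3, -3.7]
gripper_width: 0.269
grip_force: 61.7
t: 29.1
ee_pos: [565.7, 158.9, 269.7]
ee_rot: [2.981, 0.991, 0.001]
force: [-0.3, 0.1, -2.3]
gripper_width: 0.265
grip_force: 61.7
shift share [-0.0002  0.0001 -0.0002] yaw y -53.2 spin deg 0 share 0.0 q [0.07 0.18 1.53 0.   1.43 1.  ] ee [565.8 159.1 269.6] F [-0.1  0.4 -2.3] w 0.262 gf 61.72761797904968 t 29.25
shift share [0.0002 0.     0.0002] yaw y -53.2 spin deg -0.0 share -0.0 q [0.07 0.18 1.53 0.   1.43 1.  ] ee [565.8 159.1 269.6] F [-0.1  0.4 -2.3] w 0.262 gf 61.72761797904968 t 29.25
[([439, 0, 73, 70, 2924], [486.0, 25.4]), ([222, 51, 60, 57, 2285], [250.9, 78.3]), ([233, 128, 29, 59, 712], [249.5, 157.0]), ([274, 147, 91, 111, 5754], [312.9, 201.5]), ([6, 151, 13, 48, 364], [11.0, 175.7]), ([229, 184, 35, 99, 2903], [245.7, 233.5]), ([472, 249, 40, 49, 1260], [492.8, 272.8]), ([227, 287, 52, 31, 1151], [248.9, 303.1]), ([0, 330, 61, 54, 977], [26.7, 359.5]), ([0, 360, 31, 24, 376], [10.1, 375.6])]
[252.40584126  84.75210077] [252.26377329 132.52376787]
10 None 0
30 None 0
50 None 0
60 [229 273] 45
70 [224 279] 45
126 None 0
140 [245 256] 12
```

```bash
python3 -m pendant '[0,0,0,0,-1,0,0,0,0,-1,0,0,0,0,-1]' && python3 -c "
from rig import robot
print(robot.finish_job())"
```

```text
t: 29.55
ee_pos: [565.9, 159.3, 269.4]
ee_rot: [2.981, 0.992, -0.0]
force: [-0.3, -0.2, -1.6]
gripper_width: 0.268
grip_force: 61.7
the job is handed in; nothing more can be done
None
```

I handed the job in at about 29.6 s. The used punch is back at the bottom of the free hole and released. The thickest punch is held steady in the air, tilted about 35° to match the line of sight, with its cutting end about 60 mm from the glass. I measured that final alignment by image code rather than viewing it, to about 1–2 mm and 1° of tilt, with the camera's compass direction known to about 3°.

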